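Clamp a leg blank in the carving cradle with the cam lever

TASK

Lay the half-turned leg blank (square in the middle, round at both ends) flat on the sloping cradle, lengthwise between the end stop and the sprung pad and resting against the low ledge, and let go of it. Then swing the cam lever until the blank is held against the end stop with the sprung pad pressed in by about half of its 12 mm travel, without ever overrunning to where the pad is nearly all the way in. Let go of the lever there, and leave the wax tin, the wood offcut and the sanding block where they are.

Things in the scene. Friction and masses are not known exactly. Their poses are not given: they have to be found in the camera images.
- cradle: Fixed plywood carving cradle; origin: centre of its underside on the bench; x away from the robot, y across, z up. Its board (135 x 275 mm) slopes at 0.56 rad, rising to +x. Slope axes in the cradle's frame: up-slope u (0.847,0,0.531), across v (0,1,0), square to the board n (-0.531,0,0.847). Board face at u = v = 0: 65 mm above the origin. Across from -y: end stop, blank's place, pad, jaw, cam.
- ledge (a point): Middle of the upper face's top edge of the low wooden ledge across the lower part of the board, which the blank rests against: u = -21 mm, 8 mm above the board along n; the ledge is 14 mm thick, runs from v = -135 to 75 mm.
- seat (a point): Point fixed to the cradle: nominal middle of the blank when it lies properly in place (u = 0, v = -47 mm, 21 mm above the board along n). Along v the right place shifts with the end stop.
- end_stop: Fixed wooden block 75 mm up-slope, 26 mm thick across, 40 mm high along n, on the cradle board; set at a different place across each time. Origin in the plane of its face (which looks to the cradle's +y), at the cradle's underside level; axes as the cradle's.
- stop_face (a point): Middle of the end stop's face that the blank is pushed against: u = 0, 21 mm above the board.
- pad_face (a point): Middle of the face (32 mm dia., looks to the cradle's -y) of the cork-faced sprung pad: u = 0, 21 mm above the board. With the lever back the room between it and stop_face is 11 to 24 mm more than the blank's length. Guide blocks 30 mm high stand 24 mm up- and down-slope of the jaw (v = 20 to 50 mm).
- pad (a joint): How far the sprung pad is pressed into the jaw (m): 0 free, 0.012 at the end of its travel; spring 1.5 N per mm. It stays 0 until the blank is squeezed between pad and end stop (sliding the blank along takes 1 to 3 N).
- cam (a joint): Angle of the snail-shaped eccentric steel cam and its lever (rad), 0 to 2.75, starts at 0 to 0.2. At 0 the lever points up the slope (+u); growing turns it to +v, then down-slope (anticlockwise seen from above). Each rad pushes jaw and pad 12.5 mm towards the end stop. Stiff (0.45 N m friction, 6 to 9 N at the grip); stays where it is left.
- cam_pivot (a point): Point on the cam's axis, at the board's face (u = 0, v = 90 mm). The axis is along n.
- lever_grip (a point): Middle of the round wooden grip on the lever's end: 19 mm dia., standing along n from 39 to 84 mm above the board's face, 80 mm from the cam's axis; this point is 62 mm above the face. It swings with the lever; the flat arm under it has its top 39 mm above the face.
- leg_blank: Loose pale wooden leg blank, 110 mm long along its y axis, 0.1 to 0.2 kg: the middle 62 mm is square, 42 x 42 mm, the ends (24 mm each) are turned round, at most 36 mm dia., with flat end faces. Origin at the centre of its underside. It starts lying on the bench.
- blank_mid (a point): Centre of the leg blank, 21 mm above its underside.
- wax_tin: Bystander: low round metal tin, 68 mm dia., 28 mm high; origin at centre of underside.
- offcut: Bystander: small stepped wooden offcut 48 x 52 x 46 mm; origin at centre of underside.
- sanding_block: Bystander: cork sanding block 65 x 110 x 31 mm lying between robot and cradle; origin at centre of underside.
Mind the look-alikes: they are no part of the job. Leave any turquoise look-alike of the leg_blank alone.

How it is judged (in metres and radians):
On the way:
1. the blank lies in its place on the cradle, let go, the pad not yet pressed (x of blank_mid in the frame of seat between -0.006 and 0.006 m and z of blank_mid in the frame of seat between -0.006 and 0.006 m and y of blank_mid in the frame of seat between -0.025 and 0.025 m and angle between the y axis of leg_blank and the y axis of cradle, either way round below 0.1 rad and value of joint pad below 0.0015 m and contact force between leg_blank and the fingers below 0.1 N and linear speed of leg_blank below 0.02 m/s), for 0.2 s.
At the end, for the whole second after the job is handed in: the blank lies flat in its place against the ledge (within 6 mm, straight within 0.1 rad), at rest, pressed on the end stop (over 1.5 N), the sprung pad pressed in by 3 to 8 mm (x of blank_mid in the frame of seat between -0.006 and 0.006 m and z of blank_mid in the frame of seat between -0.006 and 0.006 m and y of blank_mid in the frame of seat between -0.025 and 0.025 m and angle between the y axis of leg_blank and the y axis of cradle, either way round below 0.1 rad and value of joint pad between 0.003 and 0.008 m and contact force between leg_blank and end_stop above 1.5 N and linear speed of leg_blank below 0.01 m/s); the robot touches nothing.
It fails at once if the cam is overrun: the pad is pressed in by more than 9.5 mm (value of joint pad above 0.0095 m).
It fails at once if the tin, the offcut or the sanding block is pushed more than 30 mm (distance of any of wax_tin, offcut, sanding_block from where it was at the start of the episode above 0.03 m).
It also fails if it takes over 61 s, if anything falls off the work surface, if the arm or the gripper's body presses on something with over 40 N, if the wrist force passes 120 N, or if a joint passes its speed limit or range.

ROBOT

A 6-joint arm with a two-finger parallel gripper is mounted at the origin on the work surface. World frame = base frame: x ahead of the robot, y to its left, z up, the work surface at z = 0. Lengths are in m, angles in degrees, forces in N, time in s.
With the tool pointing down it reaches from about 0.375 to 0.9 m from the base axis. Payload 3.1 kg.
Tool frame: the origin (TCP) lies at the very end of the fingers, on their centre line; the grasp point (between the pads) lies 19 mm behind it; z points along the fingers, y is the direction in which the jaws open and shut (so a half turn about z gives the same grasp; the last joint's range is limited). The gripper opens to 87 mm and grips with 3 to 60 N. Pads are 19 mm wide; open, the fingers measure 117 mm over their backs; the gripper's body (75 mm by 190 mm) begins 51 mm behind the grasp point.
Start: joints at [-10.227, 30.224, 82.088, -0, 67.689, -10.227], TCP at [0.625, 0, 0.223] pointing down, gripper open.
Joint ranges: [-176.69, 176.69], [-43.24, 126.21], [12.49, 139.97], [-82, 262], [0, 151.66], [-163.58, 163.58]. Speed limits (degrees/s): [159.86, 159.86, 180, 180, 180, 180].

INTERFACE

Orientations are given as [roll, pitch, yaw] about the fixed x, y, z axes, in that order (R = Rz(yaw) Ry(pitch) Rx(roll)).
In Python, from cell import sensors, get_image, arm gives the robot as it stands.
- The arm moves only by the tool play_rows, never from a script. Its argument "motion" is a list that holds one entry, the list of rows, each a list of 7 numbers: the finger opening in m, from 0 to 0.087, then the shift along the world's x, y, z in m, then the turn, a rotation vector about the world's x, y, z in degrees. In form: [[[gripper, dx, dy, dz, wx, wy, wz], ...]]. A call has 1 to 10 rows; each row is the pose to reach, as a shift and turn from the pose commanded when the call began; what a row does not reach only later rows make up. A row lasts 1/10 s, in which the tool goes at most 50 mm and 8.59 degrees, less where a joint would pass 70% of its speed; a pose out of reach is approached as far as the arm can. A call with a gripper value outside its range is refused whole. The fingers move at their own pace and stop on an object; "squeeze" is the grip in N (left out, the last holds). Time passes only in rows, so rows that repeat a pose let the fingers close. It gives the time, the measured TCP pose, the force and the opening at its end, in the units of the state.
- sensors.state(): the state, without advancing time (a new reading comes with each control period).
- get_image(name): name is "scene" or "side" or "wrist"; returns a dict with "image" (420x560x3 uint8, red, green, blue), "depth" (420x560 float32, m along the optical axis (not along the pixel's ray), 0 where there is no reading), "fov_y" (degrees; the focal length in pixels is half the picture's height over the tangent of half this angle, whatever the lens; pixels are square), "cx", "cy" (the principal point, pixels), "rvec" (rotation vector, rad) and "tvec" (3), from world to camera coordinates, as OpenCV has them. Camera axes: x right, y down, z forward; pixel columns grow to the right and rows downward; lengths in m; the calibration is good to about 2 mm. A picture is of the moment at which its call begins.
- arm.close_job(): hands the job in, once; it reports no verdict.
The state is a dict: "time": time; "joint_pos": joint angles; "joint_vel": joint speeds; "effort": joint torques, N m; "position": TCP position; "orientation": TCP orientation; "contact_force": force on the tool from outside, world axes, zero at the start; "wrist_torque": the same for the moment, N m; "opening": opening from 0.0 (shut) to 1.0 (fully open).
Only numpy, scipy, OpenCV 4.12 (cv2) and the standard library are available. Lean on these libraries where they do the work, as an engineer would, in place of code of your own. Each camera call takes 0.05 s, during which the arm holds its last target. There are 200 camera calls.

## Working session

There is one attempt and no reset: what is moved stays moved. The work goes in short steps, Python scripts to look and compute and a tool call to move; the robot and the scene stay as the last step left them, time stands still between calls to the robot, and variables do not carry over. Pictures are saved under pics/ and viewed, about 8 in all and at most 12, crops included, and the job is handed in when it is done.

Besides the shell and the picture viewer there is one more tool, called after "Request:" as a command line: name --argument value ..., lists and objects as JSON in quotes. play_rows: Moves the arm, as the interface text tells. Its arguments: {"type":"object","properties":{"motion":{"type":"array","items":{"type":"array","items":{"type":"array","items":{"type":"number"}}}},"squeeze":{"type":"number"}},"required":["motion"]}

```bash
mkdir -p pics; cat > h.py <<'E'
import numpy as np, cv2
from cell import sensors, get_image, arm
def grab(n):
    d=get_image(n); im=d["image"]; H=im.shape[0]
    f=H/2/np.tan(np.radians(d["fov_y"])/2)
    R=cv2.Rodrigues(np.array(d["rvec"],float))[0]; t=np.array(d["tvec"],float)
    return dict(im=im,dep=d["depth"],f=f,cx=d["cx"],cy=d["cy"],R=R,t=t)
def cloud(c):
    h,w=c["dep"].shape; v,u=np.mgrid[:h,:w]; z=c["dep"]
    P=np.stack([(u-c["cx"])/c["f"]*z,(v-c["cy"])/c["f"]*z,z],-1)
    P=(P-c["t"])@c["R"]; P[z==0]=np.nan
    return P
def proj(c,p):
    q=np.atleast_2d(p)@c["R"].T+c["t"]; return np.c_[q[:,0]/q[:,2]*c["f"]+c["cx"],q[:,1]/q[:,2]*c["f"]+c["cy"]]
def save(n,im,s=1):
    cv2.imwrite("pics/"+n,cv2.resize(im[...,::-1],None,fx=s,fy=s))
E
python3 - <<'E'
from h import *
import pickle
cs={n:grab(n) for n in("scene","side")}
pickle.dump(cs,open("c0.pkl","wb"))
for n,c in cs.items(): save(n+"0.png",c["im"],1.4); print(n,-c["R"].T@c["t"],np.isfinite(cloud(c)).mean())
print(sensors.state())
E
```

```text
scene [ 1.15505355 -0.12302576  0.86333153] 0.9957610544217687
side [ 0.05805732 -0.73014424  1.04390144] 0.9962755102040817
{'time': 0.1, 'joint_pos': array([-1.02280544e+01,  3.02727006e+01,  8.21489033e+01, -1.17520234e-03,
        6.76884666e+01, -1.02279563e+01]), 'joint_vel': array([-0.00620079, -0.16170809, -0.2294551 , -0.08378776, -0.02251673,
       -0.05527577]), 'effort': array([-3.02360622e-04, -4.40987206e+01, -1.77151054e+01,  6.34850166e-02,
        5.34114777e-02, -3.85449334e-05]), 'position': array([6.24347240e-01, 1.33087792e-04, 2.21680333e-01]), 'orientation': array([-1.79891486e+02, -1.84755590e-02,  9.00003316e+01]), 'contact_force': array([-0.05366815, -0.11686632,  0.22785158]), 'wrist_torque': array([-0.01896239,  0.02149726, -0.04464911]), 'opening': 1.0007188017546396}
```

View pics/scene0.png

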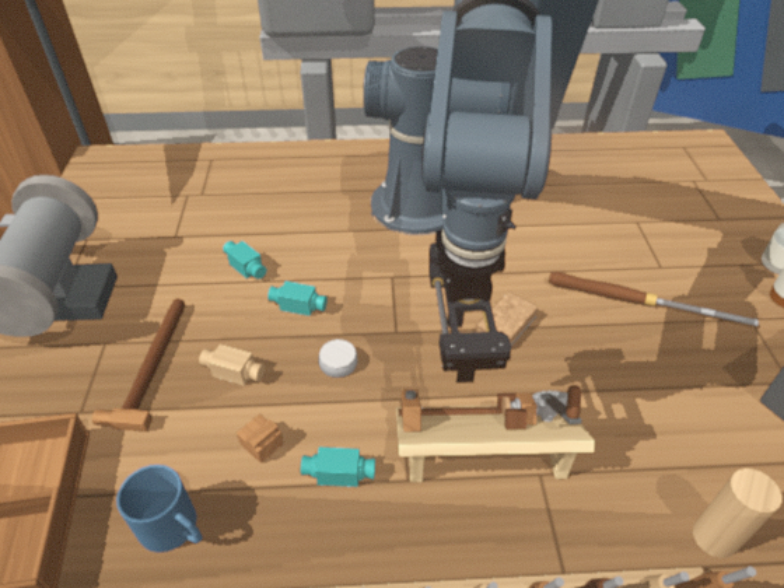

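View pics/side0.png

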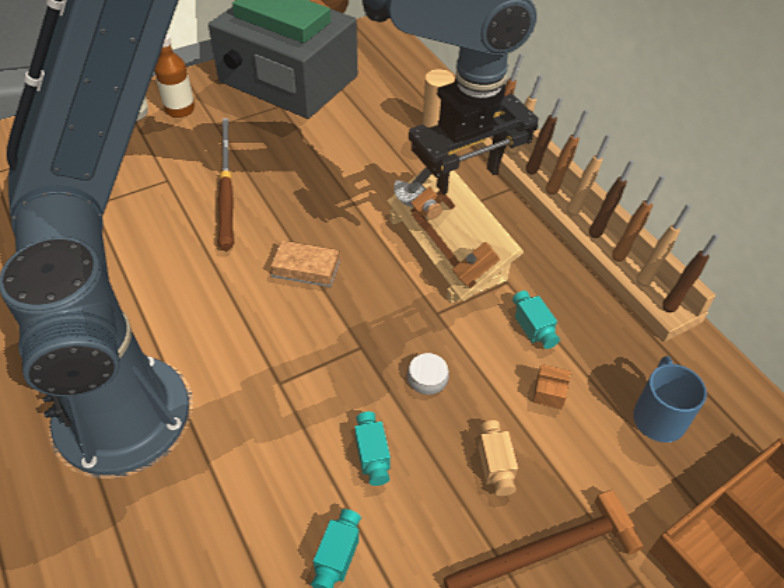

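Candidates for the blank in the scene view (1.4× pixels): pale piece (232,365), and turquoise look-alikes at (337,467), (297,298) and (243,258). The pale one fits the description. In the side view it is at (497,457). The cradle is at about (495,430) in the scene view, with the end stop at its left end.

```bash
python3 - <<'E'
from h import *
import pickle
cs=pickle.load(open("c0.pkl","rb"))
for n,px in(("scene",(232,365)),("side",(497,457))):
    c=cs[n];P=cloud(c);u,v=[int(a/1.4) for a in px]
    hsv=cv2.cvtColor(c["im"],cv2.COLOR_RGB2HSV)
    sub=np.zeros(P.shape[:2],bool); sub[v-40:v+40,u-40:u+40]=1
    m=sub&(P[...,2]>.012)&(P[...,2]<.06)
    k,l=cv2.connectedComponents(m.astype(np.uint8)); m=l==l[v,u]
    q=P[m]; top=q[q[:,2]>.037]
    (cx,cy),(w,h),a=cv2.minAreaRect((q[:,:2]*1000).astype(np.float32))
    r2=cv2.minAreaRect((top[:,:2]*1000).astype(np.float32))
    print(n,m.sum(),"all",cx,cy,w,h,a,"top",r2,"zmax",np.percentile(q[:,2],[50,95,99]))
    for nm,r in(("tin",1),): pass
# cradle: board-face points by plane fit: region
for n in("scene","side"):
    c=cs[n];P=cloud(c)
    hsv=cv2.cvtColor(c["im"],cv2.COLOR_RGB2HSV)
    b=c["im"][(365 if n=="scene" else 457)*10//14-2,(232 if n=="scene" else 497)*10//14]; print("col",b)
    reg=(P[...,2]>.015)&(P[...,2]<.2)&(P[...,0]>.5)&(P[...,0]<.85)&(np.abs(P[...,1])<.3)
    pale=reg&(hsv[...,1]<125)&(hsv[...,2]>130)
    q=P[pale]; print(n,len(q),q.min(0),q.max(0))
c=cs["scene"]; save("s1.png",c["im"][235:350,260:440],4)
c=cs["side"]; save("s2.png",np.hstack([c["im"][110:220,260:390],c["im"][280:390,300:410]]),3)
E
```

```text
scene 804 all 468.44744873046875 -358.3260498046875 112.04507446289062 44.79843521118164 67.99230194091797 top ((468.9952697753906, -358.34234619140625), (107.54364013671875, 43.90043640136719), 69.92536926269531) zmax [0.03734082 0.04355996 0.0450215 ]
side 1020 all 466.8840637207031 -358.393798828125 112.32762145996094 43.712005615234375 66.52587890625 top ((467.1339111328125, -357.6563415527344), (107.53760528564453, 43.56005096435547), 66.02532958984375) zmax [0.04029009 0.04521276 0.04646711]
col [225 191 144]
scene 4223 [ 0.57737135 -0.29988024  0.01504042] [0.84999164 0.29931055 0.17492385]
col [238 192 125]
side 3244 [ 0.57242373 -0.23040475  0.01517862] [0.84902883 0.19411527 0.11557106]
```

View pics/s2.png

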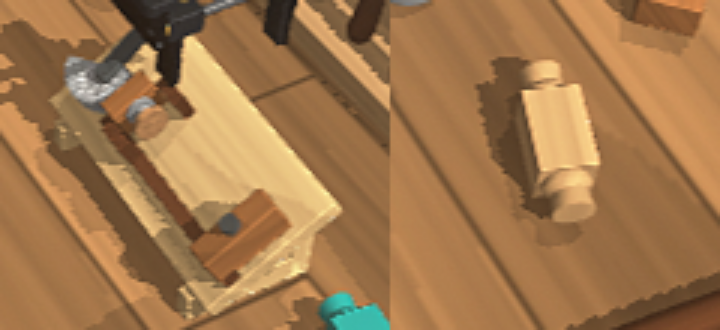

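The crop shows a pale blank with a square middle and round ends, so this is the right piece. Both views agree on (0.4675, -0.358) with its axis at about 67° and its top at about 43 mm. I'm going above it, which also clears the view of the cradle.

Request:
play_rows --motion '[[[0.087, -0.05, -0.05, 0, 0, 0, -8], [0.087, -0.08, -0.09, 0, 0, 0, -16], [0.087, -0.1, -0.13, 0, 0, 0, -23], [0.087, -0.12, -0.17, 0, 0, 0, -23], [0.087, -0.14, -0.21, 0, 0, 0, -23], [0.087, -0.15, -0.25, -0.01, 0, 0, -23], [0.087, -0.157, -0.29, -0.03, 0, 0, -23], [0.087, -0.157, -0.33, -0.05, 0, 0, -23], [0.087, -0.157, -0.358, -0.063, 0, 0, -23], [0.087, -0.157, -0.358, -0.063, 0, 0, -23]]]'

```text
time: 1.1
position: [0.4669, -0.3615, 0.1572]
orientation: [-179.9, 0.0, 66.8]
contact_force: [-0.7, -0.1, 0.2]
opening: 0.999
```

```bash
python3 - <<'E'
from h import *
import pickle
cs={n:grab(n) for n in("scene","side","wrist")}
pickle.dump(cs,open("c1.pkl","wb"))
print(sensors.state()["position"],sensors.state()["orientation"])
a=cs["scene"]["im"][255:355,270:440]; b=cs["side"]["im"][100:230,260:390]
a=cv2.resize(a[...,::-1],None,fx=3,fy=3); b=cv2.resize(b[...,::-1],(300,300)); w=cv2.resize(cs["wrist"]["im"][...,::-1],(400,300))
cv2.imwrite("pics/c1.png",np.vstack([np.pad(a,((0,0),(0,190),(0,0))),np.hstack([b,w])]))
# board plane (RANSAC-like, iterative) using known slope & n
for n in("scene","side"):
    P=cloud(cs[n]); hsv=cv2.cvtColor(cs[n]["im"],cv2.COLOR_RGB2HSV)
    m=(P[...,2]>.015)&(P[...,2]<.16)&(P[...,0]>.52)&(P[...,0]<.85)&(P[...,1]>-.2)&(P[...,1]<.3)&(hsv[...,1]<125)&(hsv[...,2]>130)
    k,l,s,ce=cv2.connectedComponentsWithStats(m.astype(np.uint8)); i=1+np.argmax(s[1:,4]); m=l==i
    q=P[m]; print(n,s[i],q.min(0),q.max(0))
    rng=np.random.default_rng(0);best=0
    for _ in range(500):
        a=q[rng.choice(len(q),3)]; nn=np.cross(a[1]-a[0],a[2]-a[0]); L=np.linalg.norm(nn)
        if L<1e-5: continue
        nn/=L*np.sign(nn[2]); d=nn@a[0]; k=np.abs(q@nn-d)<.0025
        if k.sum()>best and abs(nn[2]-.847)<.05: best=k.sum();B=(nn,d,k)
    g=q[B[2]]; c0=g.mean(0); nn=np.linalg.svd(g-c0)[2][2]; nn*=np.sign(nn[2])
    print(best,nn,nn@c0,"yaw",np.degrees(np.arctan2(-nn[1],-nn[0])))
    u=np.array([nn[2],0,0]); u=np.r_[-nn[0],-nn[1],0]; u/=np.linalg.norm(u); v=np.array([-u[1],u[0],0]); 
    rr=cv2.minAreaRect((np.c_[(g@np.cross(v,nn)),g@v]*1000).astype(np.float32)); print(rr)
E
```

```text
[ 0.46757115 -0.35704916  0.15921519] [-1.79910567e+02 -6.65889916e-02  6.69882572e+01]
scene [ 283  279  141   63 4184] [ 0.57919202 -0.08443133  0.01502263] [0.70748384 0.19015502 0.15070629]
2446 [-0.52460076  0.01282236  0.8512518 ] -0.27508471662924494 yaw -1.4001519234988158
((581.0598754882812, 69.52037048339844), (275.1351318359375, 135.2708282470703), 89.39888763427734)
side [297 170  46  45 414] [ 0.5723044  -0.08476979  0.01500166] [0.61455572 0.07587272 0.05347292]
242 [-0.5887977  -0.0061749   0.80825685] -0.31394675438329234 yaw 0.6008560222347609
((488.87237548828125, -12.977005004882812), (37.831993103027344, 161.82229614257812), 9.835530281066895)
```

View pics/c1.png

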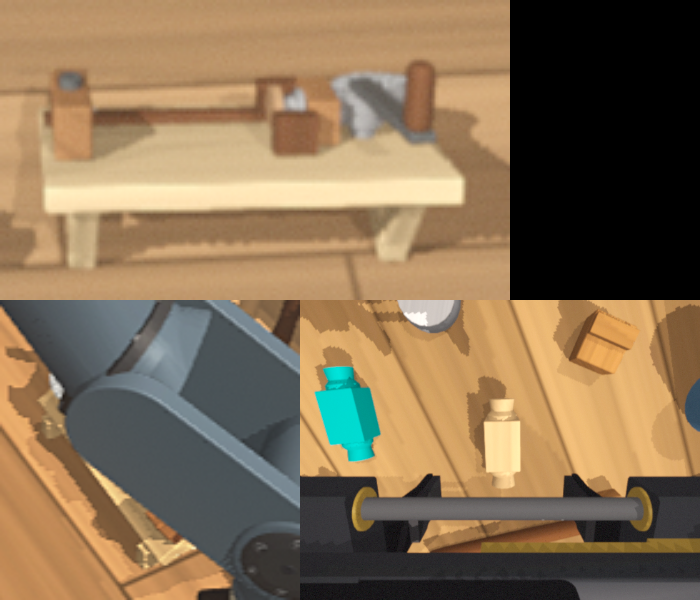

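The board measures 275.1 × 135.3 mm, which matches the given size, and the blank is centred between the fingers (502,440 in the composite's wrist view). I'm descending and gripping while I work out the cradle.

Request:
play_rows --motion '[[[0.087, 0, 0, -0.04, 0, 0, 0], [0.087, 0, 0, -0.08, 0, 0, 0], [0.087, 0, 0, -0.11, 0, 0, 0], [0.087, 0, 0, -0.13, 0, 0, 0], [0.087, 0, 0, -0.148, 0, 0, 0], [0.087, 0, 0, -0.148, 0, 0, 0], [0.03, 0, 0, -0.148, 0, 0, 0], [0.03, 0, 0, -0.148, 0, 0, 0], [0.03, 0, 0, -0.148, 0, 0, 0], [0.03, 0, 0, -0.148, 0, 0, 0]]]' --squeeze 25

```text
time: 2.25
position: [0.4685, -0.3584, 0.0127]
orientation: [179.9, 0.0, 67.0]
contact_force: [-0.4, 0.2, -1.0]
opening: 0.725
```

```bash
cat >> h.py <<'E'
yaw=np.radians(-1.7)
TH=.56
U=np.array([.847*np.cos(yaw),.847*np.sin(yaw),.531]);V=np.array([-np.sin(yaw),np.cos(yaw),0]);N=np.cross(U,V)
E
python3 - <<'E'
from h import *
import pickle
cs=pickle.load(open("c1.pkl","rb"))
nn=np.array([-0.52460076,0.01282236,0.8512518]);u=np.r_[-nn[0],-nn[1],0]; u/=np.linalg.norm(u); v=np.array([-u[1],u[0],0]); uu=np.cross(v,nn)
O=.58106*uu+.06952*v-.27508*nn; print("board centre",O)
c=cs["scene"];P=cloud(c); q=(P-O); L=np.stack([q@U,q@V,q@N],-1)
for lo,hi in((15,38),(38,44)):
    m=(L[...,2]>lo/1e3)&(L[...,2]<hi/1e3)&(np.abs(L[...,0])<.045)&(L[...,1]>-.15)&(L[...,1]<-.04)
    print("stop",lo,m.sum(),np.percentile(L[m],[1,5,50,95,99],axis=0).round(4).tolist())
m=(L[...,2]>.01)&(L[...,2]<.04)&(np.abs(L[...,0])<.014)&(L[...,1]>-.03)&(L[...,1]<.06)
print("pad",m.sum(),np.percentile(L[m],[1,5,50],axis=0).round(4).tolist())
m=(L[...,2]>.05)&(L[...,2]<.09)&(np.abs(L[...,0])<.1)&(L[...,1]>.02)&(L[...,1]<.2)
print("grip",m.sum(),np.percentile(L[m],[2,50,98],axis=0).round(4).tolist())
m=(L[...,2]>.004)&(L[...,2]<.015)&(L[...,0]<-.01)&(L[...,0]>-.045)&(L[...,1]>-.1)&(L[...,1]<.0)
print("ledge",m.sum(),np.percentile(L[m],[2,50,98],axis=0).round(4).tolist())
print(sensors.state()["position"],sensors.state()["contact_force"])
E
```

```text
board centre [0.64048657 0.05388591 0.07075321]
stop 15 153 [[-0.014, -0.1298, 0.0151], [-0.0002, -0.1297, 0.0168], [0.0264, -0.1167, 0.0273], [0.0285, -0.1044, 0.0374], [0.03, -0.1042, 0.0378]]
stop 38 133 [[-0.0426, -0.1288, 0.0381], [-0.0415, -0.1281, 0.0384], [0.0, -0.1173, 0.0397], [0.0252, -0.1059, 0.0419], [0.027, -0.105, 0.0435]]
pad 172 [[-0.0121, 0.0229, 0.0112], [-0.0102, 0.0242, 0.0146], [0.0003, 0.0462, 0.0296]]
grip 187 [[0.0654, 0.0936, 0.0506], [0.0747, 0.1006, 0.0682], [0.0784, 0.1109, 0.0842]]
ledge 176 [[-0.0444, -0.096, 0.0043], [-0.0339, -0.0467, 0.0073], [-0.0291, -0.0017, 0.0092]]
[ 0.46845391 -0.35835622  0.01265496] [-0.43050652  0.24993355 -0.96393549]
```

Request:
play_rows --motion '[[[0.03, 0, 0, 0, 0, 0, 0], [0.03, 0, 0, 0, 0, 0, 0], [0.03, 0, 0, 0, 0, 0, 0], [0.03, 0, 0, 0, 0, 0, 0], [0.03, 0, 0, 0, 0, 0, 0], [0.03, 0, 0, 0, 0, 0, 0], [0.03, 0, 0, 0, 0, 0, 0], [0.03, 0, 0, 0, 0, 0, 0]]]'

```text
time: 3.05
position: [0.4679, -0.358, 0.0117]
orientation: [-180.0, 0.0, 67.0]
contact_force: [-1.6, 0.7, 2.7]
opening: 0.479
```

Request:
play_rows --motion '[[[0.03, 0, 0, 0.03, 0, 0, 0], [0.03, 0, 0, 0.07, 0, 0, 0], [0.03, 0, 0, 0.11, 0, 0, 0], [0.03, 0, 0, 0.15, 0, 0, 0], [0.03, 0.01, 0.02, 0.19, 0, 0, 4], [0.03, 0.02, 0.05, 0.22, 0, 0, 8], [0.03, 0.03, 0.09, 0.23, 0, 0, 12], [0.03, 0.04, 0.13, 0.23, 0, 0, 17], [0.03, 0.05, 0.17, 0.23, 0, 0, 21.3], [0.03, 0.06, 0.21, 0.23, 0, 0, 21.3]]]'

```text
time: 4.05
position: [0.5279, -0.1461, 0.241]
orientation: [-180.0, -0.0, 88.4]
contact_force: [1.2, 0.3, -2.3]
opening: 0.479
```

Request:
play_rows --motion '[[[0.03, 0.01, 0.04, 0, -0.1, -4, 0], [0.03, 0.02, 0.08, 0, -0.2, -9, 0], [0.03, 0.03, 0.12, 0, -0.4, -14, 0], [0.03, 0.042, 0.15, 0, -0.6, -20, 0], [0.03, 0.042, 0.162, 0, -0.8, -26, 0], [0.03, 0.042, 0.162, 0, -0.95, -32.1, 0], [0.03, 0.05, 0.162, -0.03, -0.95, -32.1, 0], [0.03, 0.061, 0.162, -0.07, -0.95, -32.1, 0], [0.03, 0.061, 0.162, -0.105, -0.95, -32.1, 0], [0.03, 0.061, 0.162, -0.105, -0.95, -32.1, 0]]]'

```text
time: 5.05
position: [0.59, 0.0169, 0.1467]
orientation: [147.7, -0.5, 88.6]
contact_force: [0.9, -0.4, -1.8]
opening: 0.483
```

```bash
cat >> h.py <<'E'
O=np.array([.6344,.0541,.0665])
def loc(P): q=P-O; return np.stack([q@U,q@V,q@N],-1)
E
python3 - <<'E'
from h import *
s=sensors.state();print(s["position"],s["orientation"],s["opening"]*.087,"tcp loc",loc(s["position"]))
cs={n:grab(n) for n in("scene","side","wrist")}
import pickle;pickle.dump(cs,open("c2.pkl","wb"))
a=cv2.resize(cs["scene"]["im"][200:350,260:440][...,::-1],(480,400)); b=cv2.resize(cs["side"]["im"][80:240,240:400][...,::-1],(300,300)); w=cv2.resize(cs["wrist"]["im"][...,::-1],(400,300))
x=np.zeros((600,780,3),np.uint8);x[:300,:300]=b;x[:300,300:780]=a[100:400];x[300:,:400]=w
cv2.imwrite("pics/c2.png",x)
for n in("scene","side"):
    L=loc(cloud(cs[n])); hsv=cv2.cvtColor(cs[n]["im"],cv2.COLOR_RGB2HSV)
    m=(L[...,2]>.06)&(L[...,2]<.125)&(np.abs(L[...,0])<.024)&(L[...,1]<.03)&(L[...,1]>-.12)&(hsv[...,1]>60)&(hsv[...,2]>110)
    print(n,m.sum(),np.percentile(L[m],[1,50,99],axis=0).round(4).tolist())
E
```

```text
[0.59002848 0.01692499 0.14668491] [147.73439783  -0.45658392  88.6022056 ] 0.041993131541679295 tcp loc [ 0.00594616 -0.03847499  0.09088192]
scene 476 [[-0.0145, -0.0944, 0.0837], [0.0168, -0.059, 0.1091], [0.0239, 0.0143, 0.122]]
side 526 [[-0.0158, -0.0958, 0.0858], [0.0048, -0.0675, 0.1183], [0.0235, -0.013, 0.1243]]
```

View pics/c2.png

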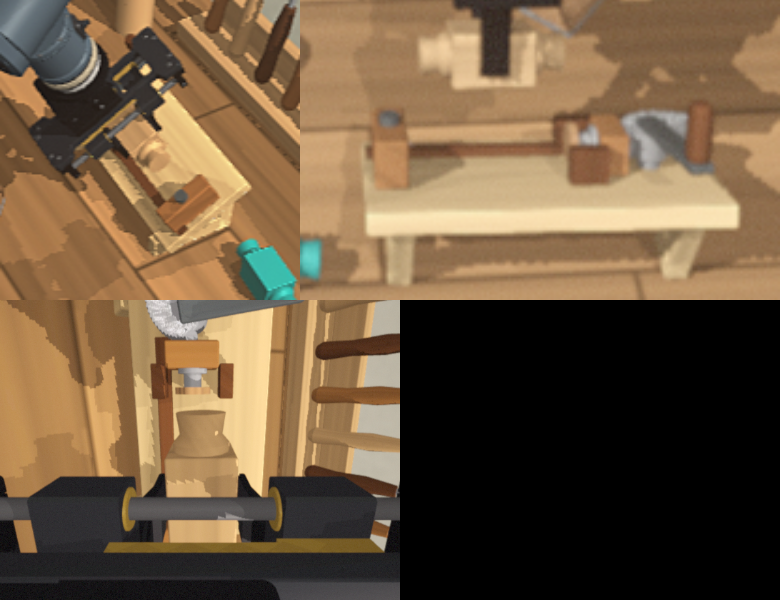

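```bash
python3 - <<'E'
from h import *
import pickle
cs=pickle.load(open("c2.pkl","rb"))
s=sensors.state();print(s["position"],s["orientation"],"tcp loc",loc(s["position"]))
L=loc(cloud(cs["wrist"]))
f=lambda m:print(m.sum(),np.percentile(L[m],[2,25,50,75,98],axis=0).round(4).tolist())
print("pad face");f((np.abs(L[...,0]+.0)<.018)&(L[...,2]>.012)&(L[...,2]<.037)&(L[...,1]>.012)&(L[...,1]<.028))
print("ledge top");f((L[...,2]>.0045)&(L[...,2]<.013)&(L[...,0]<-.014)&(L[...,0]>-.045)&(L[...,1]>-.03)&(L[...,1]<.02))
print("board");f((L[...,2]>-.01)&(L[...,2]<.0045)&(L[...,0]<.05)&(L[...,0]>-.01)&(L[...,1]>-.03)&(L[...,1]<.015))
print("stop face");L=loc(cloud(cs["side"]));f((L[...,2]>.008)&(L[...,2]<.036)&(L[...,0]<.03)&(L[...,0]>-.035)&(L[...,1]>-.14)&(L[...,1]<-.09))
E
```

```text
[0.58990471 0.01695697 0.14743783] [147.73687868  -0.50089548  88.56838512] tcp loc [ 0.00624037 -0.03844669  0.09158583]
pad face
114 [[-0.0174, 0.026, 0.0271], [-0.0127, 0.0265, 0.0324], [-0.0012, 0.0271, 0.0344], [0.0059, 0.0276, 0.0362], [0.0109, 0.0279, 0.0369]]
ledge top
1348 [[-0.0388, -0.0286, 0.007], [-0.0355, -0.0157, 0.0083], [-0.032, -0.0036, 0.0088], [-0.0285, 0.0083, 0.0093], [-0.0252, 0.0187, 0.0102]]
board
2126 [[-0.0062, -0.028, -0.0005], [0.0293, -0.0135, 0.0004], [0.0368, -0.0008, 0.0008], [0.0434, 0.0103, 0.0013], [0.0495, 0.0146, 0.0022]]
stop face
190 [[-0.0345, -0.1326, 0.0086], [-0.0212, -0.1298, 0.0148], [-0.0028, -0.1289, 0.0225], [0.014, -0.1278, 0.0302], [0.0288, -0.1123, 0.0358]]
```

Request:
play_rows --motion '[[[0.03, 0.008, 0, -0.014, 0, 0, 0], [0.03, 0.016, 0, -0.028, 0, 0, 0], [0.03, 0.022, -0.001, -0.04, 0, 0, 0], [0.03, 0.0293, -0.001, -0.0524, 0, 0, 0], [0.03, 0.0293, -0.001, -0.0524, 0, 0, 0], [0.03, 0.0293, -0.001, -0.0524, 0, 0, 0]]]'

```text
time: 5.8
position: [0.6202, 0.0157, 0.0972]
orientation: [147.5, -0.4, 88.6]
contact_force: [0.1, 0.2, -1.4]
opening: 0.482
```

```bash
cat > st.py <<'E'
from h import *
s=sensors.state();F=s["contact_force"];print("loc",loc(s["position"]).round(4),"ori",s["orientation"].round(2),"F u,v,n",(F@U).round(2),(F@V).round(2),(F@N).round(2),"open",(s["opening"]*87).round(1),"t",s["time"])
E
python3 st.py
```

```text
Traceback (most recent call last):
  File "st.py", line 2, in <module>
    s=sensors.state();F=s["contact_force"];print("loc",loc(s["position"]).round(4),"ori",s["orientation"].round(2),"F u,v,n",(F@U).round(2),(F@V).round(2),(F@N).round(2),"open",(s["opening"]*87).round(1),"t",s["time"])
                                                                                                                                                                                 ^^^^^^^^^^^^^^^^^^^^^^^
AttributeError: 'float' object has no attribute 'round'
```

```bash
sed -i 's/(s\["opening"\]\*87).round(1)/round(s["opening"]*87,1)/' st.py; python3 st.py
```

```text
loc [ 0.0052 -0.0388  0.0329] ori [147.51  -0.42  88.63] F u,v,n -0.71 0.2 -1.24 open 41.9 t 5.8
```

Request:
play_rows --motion '[[[0.03, 0.0037, 0, -0.006, 0, 0, 0], [0.03, 0.0074, 0, -0.012, 0, 0, 0], [0.03, 0.0085, 0, -0.0136, 0, 0, 0], [0.03, 0.009, 0, -0.0145, 0, 0, 0], [0.03, 0.0095, 0, -0.0153, 0, 0, 0], [0.03, 0.0095, 0, -0.0153, 0, 0, 0]]]'

```text
time: 6.4
position: [0.6296, 0.0157, 0.0816]
orientation: [147.5, -0.4, 88.6]
contact_force: [-0.5, -0.7, -1.1]
opening: 0.482
```

```bash
python3 st.py
```

```text
loc [ 0.0049 -0.0385  0.0148] ori [147.52  -0.43  88.62] F u,v,n -0.97 -0.76 -0.69 open 41.9 t 6.4
```

Request:
play_rows --motion '[[[0.03, 0.0005, 0, -0.0009, 0, 0, 0], [0.03, 0.0011, 0, -0.0017, 0, 0, 0], [0.03, 0.0011, 0, -0.0017, 0, 0, 0]]]'

```text
time: 6.7
position: [0.6307, 0.0157, 0.0795]
orientation: [147.5, -0.4, 88.6]
contact_force: [-0.4, -0.1, -1.3]
opening: 0.484
```

```bash
python3 st.py
```

```text
loc [ 0.0048 -0.0385  0.0123] ori [147.55  -0.44  88.61] F u,v,n -0.98 -0.12 -0.89 open 42.1 t 6.7
```

Request:
play_rows --motion '[[[0.03, 0.0005, 0, -0.0009, 0, 0, 0], [0.03, 0.0005, 0, -0.0009, 0, 0, 0]]]'

```text
time: 6.9
position: [0.631, 0.0158, 0.0792]
orientation: [147.5, -0.4, 88.6]
contact_force: [-2.9, 0.4, 4.5]
opening: 0.483
```

```bash
python3 st.py
```

```text
loc [ 0.0048 -0.0383  0.012 ] ori [147.52  -0.43  88.62] F u,v,n -0.04 0.34 5.38 open 42.0 t 6.9
```

Request:
play_rows --motion '[[[0.03, -0.001, 0, -0.0005, 0, 0, 0], [0.03, -0.0018, 0, -0.001, 0, 0, 0], [0.03, -0.0027, 0, -0.0015, 0, 0, 0], [0.03, -0.0035, 0, -0.002, 0, 0, 0], [0.03, -0.0035, 0, -0.002, 0, 0, 0]]]'

```text
time: 7.4
position: [0.6294, 0.0158, 0.0783]
orientation: [147.3, -0.5, 88.6]
contact_force: [-2.1, 0.4, 5.9]
opening: 0.482
```

```bash
python3 st.py
```

```text
loc [ 0.003  -0.0384  0.012 ] ori [147.28  -0.47  88.65] F u,v,n 1.32 0.38 6.17 open 41.9 t 7.4
```

Request:
play_rows --motion '[[[0.03, -0.0008, 0, -0.0005, 0, 0, 0], [0.03, -0.0017, 0, -0.001, 0, 0, 0], [0.03, -0.0017, 0, -0.001, 0, 0, 0]]]'

```text
time: 7.7
position: [0.6275, 0.0159, 0.0771]
orientation: [147.3, -0.5, 88.6]
contact_force: [-0.9, 0.0, 5.4]
opening: 0.483
```

```bash
python3 st.py
```

```text
loc [ 0.0008 -0.0384  0.012 ] ori [147.3   -0.46  88.65] F u,v,n 2.15 -0.02 5.03 open 42.0 t 7.7
```

Request:
play_rows --motion '[[[0.03, -0.0008, 0, -0.0005, 0, 0, 0], [0.03, -0.0017, 0, -0.001, 0, 0, 0], [0.03, -0.0017, 0, -0.001, 0, 0, 0]]]'

```text
time: 8.0
position: [0.6257, 0.0158, 0.076]
orientation: [147.3, -0.5, 88.6]
contact_force: [-1.6, -0.5, 5.5]
opening: 0.485
```

```bash
python3 st.py
```

```text
loc [-0.0014 -0.0385  0.012 ] ori [147.33  -0.46  88.64] F u,v,n 1.53 -0.52 5.48 open 42.2 t 8.0
```

Request:
play_rows --motion '[[[0.03, -0.0008, 0, -0.0005, 0, 0, 0], [0.03, -0.0017, 0, -0.001, 0, 0, 0], [0.03, -0.0017, 0, -0.001, 0, 0, 0]]]'

```text
time: 8.3
position: [0.6244, 0.0158, 0.0752]
orientation: [147.3, -0.5, 88.6]
contact_force: [-1.2, 0.2, 7.0]
opening: 0.478
```

```bash
python3 st.py
```

```text
loc [-0.0029 -0.0386  0.012 ] ori [147.28  -0.48  88.63] F u,v,n 2.71 0.18 6.6 open 41.6 t 8.3
```

Request:
play_rows --motion '[[[0.03, -0.0008, 0, -0.0005, 0, 0, 0], [0.03, -0.0017, 0, -0.001, 0, 0, 0], [0.03, -0.0017, 0, -0.001, 0, 0, 0]]]'

```text
time: 8.6
position: [0.6243, 0.0158, 0.0752]
orientation: [147.1, -0.5, 88.6]
contact_force: [1.3, -0.3, 8.4]
opening: 0.478
```

```bash
python3 st.py
```

```text
loc [-0.003  -0.0386  0.0121] ori [147.06  -0.51  88.64] F u,v,n 5.56 -0.29 6.42 open 41.6 t 8.6
```

Request:
play_rows --motion '[[[0.03, -0.0004, 0, -0.0003, 0, 0, 0], [0.03, -0.0008, 0, -0.0005, 0, 0, 0]]]'

```text
time: 8.8
position: [0.6243, 0.0158, 0.0752]
orientation: [147.0, -0.5, 88.7]
contact_force: [1.7, 0.4, 9.9]
opening: 0.484
```

```bash
python3 st.py
```

```text
loc [-0.003  -0.0386  0.0122] ori [146.96  -0.52  88.65] F u,v,n 6.67 0.49 7.44 open 42.1 t 8.8
```

The blank is on the board and against the ledge: 6.7 N along u with no further motion. Releasing and backing off along n.

Request:
play_rows --motion '[[[0.045, 0.001, 0, 0.0008, 0, 0, 0], [0.05, 0.001, 0, 0.0008, 0, 0, 0], [0.06, 0.001, 0, 0.0008, 0, 0, 0], [0.066, 0.001, 0, 0.0008, 0, 0, 0], [0.07, 0.001, 0, 0.0008, 0, 0, 0], [0.07, 0.001, 0, 0.0008, 0, 0, 0]]]'

```text
time: 9.4
position: [0.6205, 0.0158, 0.0724]
orientation: [147.6, -0.4, 88.6]
contact_force: [-0.9, -0.1, 0.1]
opening: 0.786
```

Request:
play_rows --motion '[[[0.07, -0.005, 0, 0.0085, 0, 0, 0], [0.07, -0.016, 0, 0.0254, 0, 0, 0], [0.07, -0.032, 0, 0.051, 0, 0, 0], [0.07, -0.053, 0.001, 0.085, 0, 0, 0], [0.07, -0.064, 0.001, 0.102, 0, 0, 0], [0.07, -0.064, 0.001, 0.102, 0, 0, 0]]]'

```text
time: 10.0
position: [0.569, 0.0193, 0.1599]
orientation: [147.3, -0.9, 88.9]
contact_force: [-0.1, 0.3, -0.2]
opening: 0.805
```

```bash
sed -i 's/^O=.*/&;O=O-.003*U/' h.py; python3 st.py; python3 - <<'E'
from h import *
import pickle
cs={n:grab(n) for n in("scene","side","wrist")}; pickle.dump(cs,open("c3.pkl","wb"))
a=cv2.resize(cs["scene"]["im"][200:350,260:440][...,::-1],(480,400)); b=cv2.resize(cs["side"]["im"][80:240,240:400][...,::-1],(300,300)); w=cv2.resize(cs["wrist"]["im"][...,::-1],(400,300))
x=np.zeros((600,780,3),np.uint8);x[:300,:300]=b;x[:300,300:780]=a[100:400];x[300:,:400]=w
cv2.imwrite("pics/c3.png",x)
L=loc(cloud(cs["scene"]));f=lambda m:print(m.sum(),np.percentile(L[m],[1,50,99],axis=0).round(4).tolist())
print("blank");f((L[...,2]>.012)&(L[...,2]<.048)&(np.abs(L[...,0])<.024)&(L[...,1]<.02)&(L[...,1]>-.1))
print("grip");f((L[...,2]>.045)&(L[...,2]<.09)&(L[...,0]>.02)&(L[...,0]<.1)&(L[...,1]>.07)&(L[...,1]<.15))
E
```

```text
loc [-0.0019 -0.0368  0.1133] ori [147.35  -0.91  88.93] F u,v,n -0.23 0.27 -0.08 open 70.0 t 10.0
blank
929 [[-0.0184, -0.0941, 0.0126], [0.0157, -0.0417, 0.0319], [0.0233, 0.0135, 0.0433]]
grip
212 [[0.0736, 0.093, 0.0457], [0.0853, 0.1001, 0.0663], [0.0896, 0.111, 0.0846]]
```

View pics/c3.png

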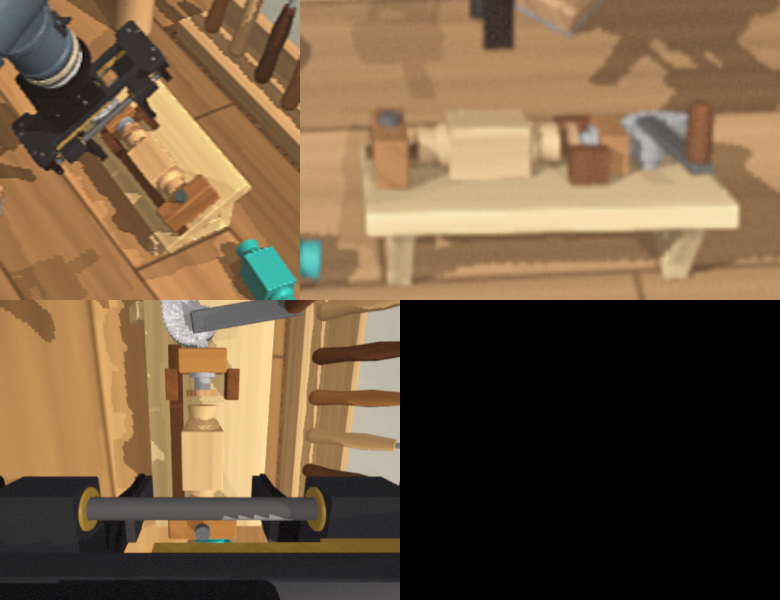

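The blank lies straight on the board with its middle at v ≈ -40 mm. That leaves about 10 mm to the stop and about 12 mm to the pad, and it is clear of the fingers. Next, the lever: I move above the grip with the jaws turned to the tangential direction.

Request:
play_rows --motion '[[[0.05, 0.007, 0.014, 0.005, 4.3, -0.13, -6.9], [0.05, 0.014, 0.027, 0.01, 8.6, -0.26, -13.8], [0.05, 0.021, 0.041, 0.014, 13, -0.4, -20.7], [0.05, 0.028, 0.055, 0.018, 17.3, -0.5, -27.6], [0.05, 0.036, 0.068, 0.023, 21.6, -0.65, -34.4], [0.05, 0.043, 0.082, 0.028, 25.9, -0.8, -41.3], [0.05, 0.05, 0.096, 0.032, 30.2, -0.9, -48.2], [0.05, 0.057, 0.11, 0.037, 34.6, -1.0, -55.1], [0.05, 0.064, 0.123, 0.041, 38.9, -1.2, -62], [0.05, 0.0715, 0.137, 0.046, 43.2, -1.3, -68.9]]]'

```text
time: 11.15
position: [0.637, 0.1497, 0.2009]
orientation: [154.3, -21.0, 54.6]
contact_force: [-0.1, 0.1, -0.0]
opening: 0.577
```

```bash
cat >> h.py <<'E'
from scipy.spatial.transform import Rotation as Rn
def tool(s):
    R=Rn.from_euler('xyz',s["orientation"],degrees=True).as_matrix()
    return "tooly(u,v,n)",np.array([R[:,1]@U,R[:,1]@V,R[:,1]@N]).round(3),"toolz",np.array([R[:,2]@U,R[:,2]@V,R[:,2]@N]).round(3)
E
echo 'print(tool(s),s["joint_pos"].round(1))' >> st.py; python3 st.py
```

```text
loc [0.0741 0.0956 0.1139] ori [154.3  -20.96  54.61] F u,v,n -0.07 0.08 0.03 open 50.2 t 11.15
('tooly(u,v,n)', array([ 0.777, -0.629, -0.009]), 'toolz', array([ 0.01 ,  0.028, -0.999])) [  4.2  26.3 104.7  -5.7  16.4  49.5]
```

Request:
play_rows --motion '[[[0.05, 0.002, 0.003, 0.001, 3.4, -0.1, -5.4], [0.05, 0.005, 0.0063, 0.003, 6.8, -0.2, -10.8], [0.05, 0.005, 0.0063, 0.003, 10.1, -0.3, -16.2], [0.05, 0.005, 0.0063, 0.003, 13.5, -0.4, -21.5], [0.05, 0.005, 0.0063, 0.003, 16.9, -0.5, -26.9], [0.05, 0.005, 0.0063, 0.003, 20, -0.6, -32], [0.05, 0.005, 0.0063, 0.003, 22.5, -0.7, -35.9], [0.05, 0.005, 0.0063, 0.003, 22.5, -0.7, -35.9], [0.05, 0.005, 0.0063, 0.003, 22.5, -0.7, -35.9], [0.05, 0.005, 0.0063, 0.003, 22.5, -0.7, -35.9]]]'

```text
time: 12.15
position: [0.6418, 0.155, 0.2047]
orientation: [174.7, -33.3, 9.0]
contact_force: [0.5, -0.7, 0.8]
opening: 0.573
```

```bash
python3 st.py; python3 - <<'E'
from h import *
cs={n:grab(n) for n in("scene","wrist")}
a=cv2.resize(cs["scene"]["im"][200:350,260:440][...,::-1],(480,400)); w=cv2.resize(cs["wrist"]["im"][...,::-1],None,fx=.6,fy=.6)
x=np.zeros((400,820,3),np.uint8);x[:400,:480]=a;x[:w.shape[0],480:480+w.shape[1]]=w
cv2.imwrite("pics/c4.png",cv2.resize(x,(780,380)))
L=loc(cloud(cs["scene"]));f=lambda m:print(m.sum(),np.percentile(L[m],[1,50,99],axis=0).round(4).tolist())
print("grip");f((L[...,2]>.045)&(L[...,2]<.09)&(L[...,0]>.02)&(L[...,0]<.1)&(L[...,1]>.07)&(L[...,1]<.15))
L=loc(cloud(cs["wrist"]))
print("grip top");f((L[...,2]>.078)&(L[...,2]<.09)&(L[...,0]>.02)&(L[...,0]<.12)&(L[...,1]>.07)&(L[...,1]<.15))
E
```

```text
loc [0.0801 0.1011 0.1147] ori [174.7  -33.27   9.04] F u,v,n 0.84 -0.72 0.43 open 49.9 t 12.15
('tooly(u,v,n)', array([ 0.156, -0.988, -0.007]), 'toolz', array([ 0.027,  0.011, -0.999])) [  5.5  26.5 104.1 -12.   16.2  98.5]
grip
215 [[0.0736, 0.0931, 0.0454], [0.0851, 0.1005, 0.0657], [0.0896, 0.1115, 0.0844]]
grip top
627 [[0.0711, 0.0965, 0.0782], [0.0797, 0.1047, 0.084], [0.0864, 0.1128, 0.086]]
```

View pics/c4.png

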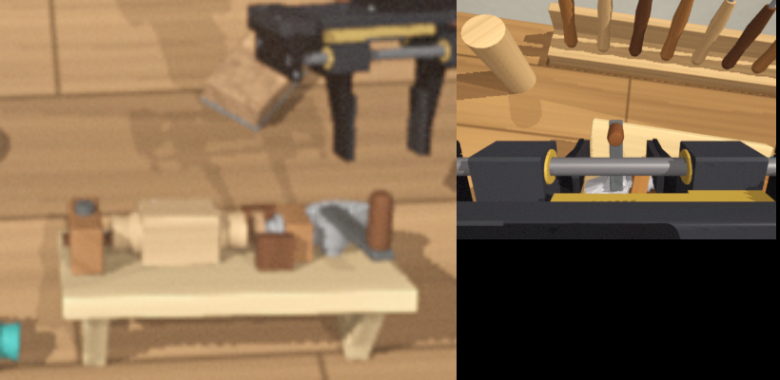

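The grip lies between the open fingers (wrist view at 616,135). Descending and closing gently.

Request:
play_rows --motion '[[[0.05, 0.006, 0, -0.0095, 0, 0, 0], [0.05, 0.012, 0, -0.019, 0, 0, 0], [0.05, 0.018, 0.001, -0.0285, 0, 0, 0], [0.05, 0.024, 0.001, -0.038, 0, 0, 0], [0.05, 0.03, 0.001, -0.048, 0, 0, 0], [0.05, 0.036, 0.001, -0.0573, 0, 0, 0], [0.05, 0.036, 0.001, -0.0573, 0, 0, 0]]]'

```text
time: 12.95
position: [0.678, 0.1557, 0.146]
orientation: [174.7, -33.2, 9.0]
contact_force: [-0.1, -0.1, 0.0]
opening: 0.579
```

Request:
play_rows --motion '[[[0.022, 0, 0, 0, 0, 0, 0], [0.022, 0, 0, 0, 0, 0, 0], [0.022, 0, 0, 0, 0, 0, 0], [0.022, 0, 0, 0, 0, 0, 0], [0.022, 0, 0, 0, 0, 0, 0], [0.022, 0, 0, 0, 0, 0, 0], [0.022, 0, 0, 0, 0, 0, 0]]]' --squeeze 15

```text
time: 13.65
position: [0.6779, 0.1559, 0.1482]
orientation: [174.7, -33.4, 9.0]
contact_force: [-0.3, 0.3, -0.1]
opening: 0.256
```

```bash
python3 st.py
```

```text
loc [0.0807 0.1031 0.0477] ori [174.7  -33.35   8.98] F u,v,n -0.26 0.33 0.09 open 22.3 t 13.65
('tooly(u,v,n)', array([ 0.155, -0.988, -0.006]), 'toolz', array([ 0.028,  0.011, -0.999])) [  5.2  33.9 101.7 -16.7  11.2 103.2]
```

```bash
cat > arc.py <<'E'
import sys
from h import *
# usage: arc phi_end nrows ; tool jaw angle sets the current phi
def run(end,n):
    s=sensors.state(); p=loc(s["position"]); R=Rn.from_euler('xyz',s["orientation"],degrees=True).as_matrix()
    ph=np.arctan2(-R[:,1]@V,-0+R[:,1]@U)+np.pi/2  # tool y=(sin ph,-cos ph)
    print("phi tool",ph.round(3),"phi pos",np.arctan2(p[1]-.09,p[0]).round(3),"r",np.hypot(p[0],p[1]-.09).round(4),"n",p[2].round(4))
    ph=-(np.arctan2(-(R[:,1]@V),R[:,1]@U)-np.pi/2)
    print("ph",ph)
    for k in range(1,n+1):
        a=ph+(end-ph)*k/n; t=np.array([.08*np.cos(a),.09+.08*np.sin(a),.047])-p
        d=t[0]*U+t[1]*V+t[2]*N; w=np.degrees(a-ph)*N
        print([0.022]+[float(x) for x in d.round(4)]+[float(x) for x in w.round(1)],end=", ")
run(float(sys.argv[1]),int(sys.argv[2]))
E
python3 arc.py 0.75 10
```

```text
phi tool 2.986 phi pos 0.16 r 0.0817 n 0.0477
ph 0.15564556330750934
[0.022, -0.0016, 0.0041, -0.002, -1.8, 0.1, 2.9], [0.022, -0.0025, 0.0087, -0.0026, -3.6, 0.1, 5.8], [0.022, -0.0035, 0.0133, -0.0033, -5.4, 0.2, 8.7], [0.022, -0.0048, 0.0178, -0.0042, -7.2, 0.2, 11.5], [0.022, -0.0064, 0.0221, -0.0053, -9.0, 0.3, 14.4], [0.022, -0.0081, 0.0264, -0.0064, -10.8, 0.3, 17.3], [0.022, -0.0101, 0.0305, -0.0077, -12.7, 0.4, 20.2], [0.022, -0.0122, 0.0345, -0.0092, -14.5, 0.4, 23.1], [0.022, -0.0146, 0.0384, -0.0107, -16.3, 0.5, 26.0], [0.022, -0.0171, 0.042, -0.0124, -18.1, 0.5, 28.8],
```

Request:
play_rows --motion '[[[0.022, -0.0016, 0.0041, -0.002, -1.8, 0.1, 2.9], [0.022, -0.0025, 0.0087, -0.0026, -3.6, 0.1, 5.8], [0.022, -0.0035, 0.0133, -0.0033, -5.4, 0.2, 8.7], [0.022, -0.0048, 0.0178, -0.0042, -7.2, 0.2, 11.5], [0.022, -0.0064, 0.0221, -0.0053, -9.0, 0.3, 14.4], [0.022, -0.0081, 0.0264, -0.0064, -10.8, 0.3, 17.3], [0.022, -0.0101, 0.0305, -0.0077, -12.7, 0.4, 20.2], [0.022, -0.0122, 0.0345, -0.0092, -14.5, 0.4, 23.1], [0.022, -0.0146, 0.0384, -0.0107, -16.3, 0.5, 26.0], [0.022, -0.0171, 0.042, -0.0124, -18.1, 0.5, 28.8]]]'

```text
time: 14.65
position: [0.6627, 0.1971, 0.1371]
orientation: [156.7, -24.5, 46.9]
contact_force: [3.1, -4.5, 3.0]
opening: 0.25
```

```bash
python3 st.py; python3 arc.py 1.3 10
```

```text
loc [0.0608 0.1437 0.0471] ori [156.66 -24.54  46.86] F u,v,n 4.31 -4.37 0.85 open 21.7 t 14.65
('tooly(u,v,n)', array([ 0.682, -0.731, -0.002]), 'toolz', array([ 0.022,  0.024, -0.999])) [  9.4  34.9 102.1 -25.7  11.   81.6]
phi tool 2.391 phi pos 0.724 r 0.0812 n 0.0471
ph 0.7507833603950398
[0.022, -0.0044, 0.0041, -0.0029, -1.7, 0.0, 2.7], [0.022, -0.0071, 0.0071, -0.0047, -3.3, 0.1, 5.3], [0.022, -0.0099, 0.01, -0.0065, -5.0, 0.1, 8.0], [0.022, -0.0128, 0.0127, -0.0084, -6.7, 0.2, 10.7], [0.022, -0.0159, 0.0151, -0.0103, -8.4, 0.2, 13.3], [0.022, -0.0191, 0.0174, -0.0123, -10.0, 0.3, 16.0], [0.022, -0.0223, 0.0195, -0.0144, -11.7, 0.3, 18.7], [0.022, -0.0257, 0.0213, -0.0166, -13.4, 0.4, 21.3], [0.022, -0.0291, 0.0229, -0.0188, -15.0, 0.4, 24.0], [0.022, -0.0327, 0.0243, -0.021, -16.7, 0.5, 26.7],
```

Force is about 6 N along the tangent, as expected for turning the cam. Continuing.

Request:
play_rows --motion '[[[0.022, -0.0044, 0.0041, -0.0029, -1.7, 0.0, 2.7], [0.022, -0.0071, 0.0071, -0.0047, -3.3, 0.1, 5.3], [0.022, -0.0099, 0.01, -0.0065, -5.0, 0.1, 8.0], [0.022, -0.0128, 0.0127, -0.0084, -6.7, 0.2, 10.7], [0.022, -0.0159, 0.0151, -0.0103, -8.4, 0.2, 13.3], [0.022, -0.0191, 0.0174, -0.0123, -10.0, 0.3, 16.0], [0.022, -0.0223, 0.0195, -0.0144, -11.7, 0.3, 18.7], [0.022, -0.0257, 0.0213, -0.0166, -13.4, 0.4, 21.3], [0.022, -0.0291, 0.0229, -0.0188, -15.0, 0.4, 24.0], [0.022, -0.0327, 0.0243, -0.021, -16.7, 0.5, 26.7]]]'

```text
time: 15.65
position: [0.6307, 0.2232, 0.1166]
orientation: [148.7, -9.8, 76.2]
contact_force: [5.7, -0.4, 2.9]
opening: 0.251
```

```bash
cat > look.py <<'E'
import sys
from h import *
import pickle
n=sys.argv[1]; cs={k:grab(k) for k in("scene","side")}; pickle.dump(cs,open(n+".pkl","wb"))
L=loc(cloud(cs["scene"])); hsv=cv2.cvtColor(cs["scene"]["im"],cv2.COLOR_RGB2HSV)
m=(L[...,2]>.036)&(L[...,2]<.048)&(np.abs(L[...,0])<.024)&(L[...,1]<.0)&(L[...,1]>-.098)
print("blank square top v",np.percentile(L[m][:,1],[1,5,50,95,99]).round(4),m.sum())
m=(L[...,2]>.022)&(L[...,2]<.036)&(np.abs(L[...,0])<.012)&(L[...,1]<.05)&(L[...,1]>-.01)
h,e=np.histogram(L[m][:,1]*1e3,np.arange(-10,52,3));print(dict(zip(e[:-1].astype(int).tolist(),h.tolist())))
save(n+".png",np.vstack([cs["scene"]["im"][265:335,270:440]]),4.5)
E
python3 st.py; python3 arc.py 1.6 6; python3 look.py l1
```

```text
loc [0.0222 0.1689 0.0471] ori [148.71  -9.8   76.21] F u,v,n 6.36 -0.25 -0.52 open 21.9 t 15.65
('tooly(u,v,n)', array([ 0.964, -0.265, -0.   ]), 'toolz', array([ 0.009,  0.033, -0.999])) [ 12.6  35.9 105.2 -40.7   8.9  67.8]
phi tool 1.84 phi pos 1.296 r 0.0819 n 0.0471
ph 1.3020822138353891
[0.022, -0.004, -0.0007, -0.0027, -1.5, 0.0, 2.4], [0.022, -0.0073, 0.0002, -0.0047, -3.0, 0.1, 4.8], [0.022, -0.0106, 0.0009, -0.0068, -4.5, 0.1, 7.2], [0.022, -0.014, 0.0014, -0.0089, -6.0, 0.2, 9.6], [0.022, -0.0173, 0.0016, -0.011, -7.5, 0.2, 12.0], [0.022, -0.0207, 0.0017, -0.0131, -9.1, 0.3, 14.5], blank square top v [-0.0811 -0.0747 -0.0453 -0.0146 -0.0081] 323
{-10: 3, -7: 4, -4: 10, -1: 10, 2: 9, 5: 9, 8: 5, 11: 5, 14: 6, 17: 4, 20: 6, 23: 7, 26: 14, 29: 8, 32: 9, 35: 5, 38: 4, 41: 5, 44: 4, 47: 7}
```

View pics/l1.png

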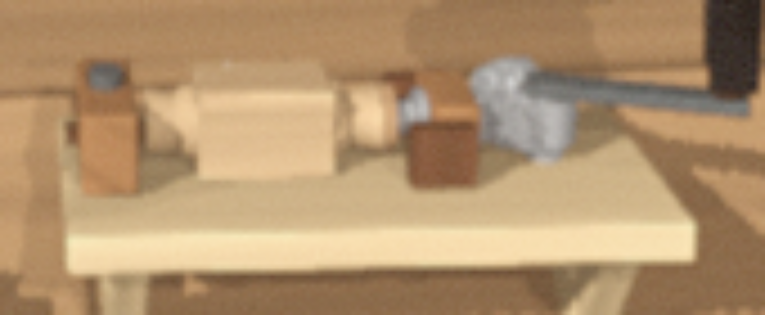

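Request:
play_rows --motion '[[[0.022, -0.004, -0.0007, -0.0027, -1.5, 0.0, 2.4], [0.022, -0.0073, 0.0002, -0.0047, -3.0, 0.1, 4.8], [0.022, -0.0106, 0.0009, -0.0068, -4.5, 0.1, 7.2], [0.022, -0.014, 0.0014, -0.0089, -6.0, 0.2, 9.6], [0.022, -0.0173, 0.0016, -0.011, -7.5, 0.2, 12.0], [0.022, -0.0207, 0.0017, -0.0131, -9.1, 0.3, 14.5], [0.022, -0.0207, 0.0017, -0.0131, -9.1, 0.3, 14.5]]]'

```text
time: 16.45
position: [0.6083, 0.226, 0.1024]
orientation: [148.1, -0.8, 90.8]
contact_force: [3.5, 3.8, 3.1]
opening: 0.251
```

```bash
python3 st.py; python3 arc.py 1.8 4; python3 look.py l2; cat > disp.py <<'E'
import sys,pickle
from h import *
# blank displacement along v in mm relative to c3: ECC translation on the front/top of the square, plus the pad's cork
ref=pickle.load(open("c3.pkl","rb"))["scene"]
def g(c): return cv2.cvtColor(c["im"],cv2.COLOR_RGB2GRAY).astype(np.float32)
def shift(a,b,box):
    x0,x1,y0,y1=box; T=g(a)[y0:y1,x0:x1]; M=np.eye(2,3,dtype=np.float32)
    M[0,2]=x0;M[1,2]=y0
    cc,M=cv2.findTransformECC(T,g(b),M,cv2.MOTION_TRANSLATION,(3,300,1e-6),None,3)
    return M[0,2]-x0,M[1,2]-y0,cc
mid=O+.0*U-.040*V+.042*N
p=proj(ref,mid)[0]; k=np.linalg.norm(proj(ref,mid-.01*V)-proj(ref,mid))/10
x,y=p.round().astype(int)
for n in sys.argv[1:]:
    c=pickle.load(open(n+".pkl","rb"))["scene"]
    s=shift(ref,c,(x-20,x+20,y-6,y+16)); q=shift(ref,c,(x+52,x+66,y-8,y+16))
    print(n,"blank shift px",np.round(s,3),"mm",round(s[0]/k,2),"jaw/guides",np.round(q,3))
E
python3 disp.py l1 l2
```

```text
loc [-0.0044  0.1711  0.047 ] ori [148.09  -0.77  90.76] F u,v,n 4.54 3.91 0.87 open 21.9 t 16.45
('tooly(u,v,n)', array([ 0.999,  0.029, -0.003]), 'toolz', array([-0.004,  0.034, -0.999])) [ 13.4  36.6 107.8 -54.9   7.3  65.8]
phi tool 1.541 phi pos 1.625 r 0.0812 n 0.047
ph 1.6002322050275963
[0.022, -0.0017, -0.0013, -0.001, -1.5, 0.0, 2.4], [0.022, -0.0051, -0.0016, -0.0031, -3.0, 0.1, 4.8], [0.022, -0.0085, -0.0021, -0.0052, -4.6, 0.1, 7.3], [0.022, -0.0118, -0.0028, -0.0073, -6.1, 0.2, 9.7], blank square top v [-0.0847 -0.079  -0.0499 -0.0191 -0.0126] 325
{-10: 3, -7: 14, -4: 8, -1: 9, 2: 9, 5: 7, 8: 4, 11: 5, 14: 7, 17: 9, 20: 8, 23: 14, 26: 12, 29: 4, 32: 5, 35: 5, 38: 5, 41: 4, 44: 4, 47: 4}
l1 blank shift px [-1.776 -0.144  0.991] mm -3.73 jaw/guides [ 1.439 -1.651  0.579]
l2 blank shift px [-3.519 -0.258  0.978] mm -7.4 jaw/guides [-2.835 -2.621  0.518]
```

Request:
play_rows --motion '[[[0.022, -0.0017, -0.0013, -0.001, -1.5, 0.0, 2.4], [0.022, -0.0051, -0.0016, -0.0031, -3.0, 0.1, 4.8], [0.022, -0.0085, -0.0021, -0.0052, -4.6, 0.1, 7.3], [0.022, -0.0118, -0.0028, -0.0073, -6.1, 0.2, 9.7], [0.022, -0.0118, -0.0028, -0.0073, -6.1, 0.2, 9.7]]]'

```text
time: 17.05
position: [0.5962, 0.2237, 0.0949]
orientation: [148.9, 5.3, 100.5]
contact_force: [3.9, 4.4, 3.1]
opening: 0.253
```

```bash
python3 st.py; python3 arc.py 1.95 3; python3 look.py l3;python3 disp.py l3
```

```text
loc [-0.0185  0.1684  0.047 ] ori [148.88   5.26 100.54] F u,v,n 4.8 4.49 0.59 open 22.0 t 17.05
('tooly(u,v,n)', array([ 0.973,  0.228, -0.003]), 'toolz', array([-0.011,  0.033, -0.999])) [ 13.4  36.9 109.4 -65.9   6.6  65.5]
phi tool 1.341 phi pos 1.803 r 0.0806 n 0.047
ph 1.800736745482387
[0.022, -0.0031, -0.0014, -0.0019, -1.5, 0.0, 2.4], [0.022, -0.0063, -0.0025, -0.0039, -3.0, 0.1, 4.8], [0.022, -0.0095, -0.0038, -0.0059, -4.5, 0.1, 7.2], blank square top v [-0.0853 -0.0792 -0.0498 -0.0195 -0.0136] 321
{-10: 5, -7: 14, -4: 6, -1: 10, 2: 8, 5: 7, 8: 5, 11: 3, 14: 4, 17: 10, 20: 15, 23: 9, 26: 10, 29: 3, 32: 4, 35: 5, 38: 5, 41: 5, 44: 5, 47: 1}
l3 blank shift px [-3.818 -0.378  0.966] mm -8.02 jaw/guides [-3.109 -2.478  0.555]
```

Request:
play_rows --motion '[[[0.022, -0.0031, -0.0014, -0.0019, -1.5, 0.0, 2.4], [0.022, -0.0063, -0.0025, -0.0039, -3.0, 0.1, 4.8], [0.022, -0.0095, -0.0038, -0.0059, -4.5, 0.1, 7.2], [0.022, -0.0095, -0.0038, -0.0059, -4.5, 0.1, 7.2]]]'

```text
time: 17.55
position: [0.5863, 0.2202, 0.0887]
orientation: [150.1, 9.6, 107.9]
contact_force: [2.6, 6.1, 3.0]
opening: 0.253
```

```bash
python3 st.py; python3 arc.py 2.1 3; python3 look.py l4;python3 disp.py l4
```

```text
loc [-0.0301  0.1646  0.047 ] ori [150.1    9.6  107.94] F u,v,n 3.64 6.17 1.31 open 22.0 t 17.55
('tooly(u,v,n)', array([ 0.929,  0.37 , -0.002]), 'toolz', array([-0.015,  0.031, -0.999])) [ 13.3  37.2 110.9 -78.7   6.1  69.8]
phi tool 1.192 phi pos 1.955 r 0.0804 n 0.047
ph 1.9494539445732308
[0.022, -0.0027, -0.0017, -0.0017, -1.5, 0.0, 2.4], [0.022, -0.0058, -0.0034, -0.0036, -3.1, 0.1, 4.9], [0.022, -0.0089, -0.0052, -0.0054, -4.6, 0.1, 7.3], blank square top v [-0.0854 -0.0799 -0.0502 -0.0197 -0.0131] 325
{-10: 9, -7: 9, -4: 7, -1: 13, 2: 5, 5: 5, 8: 5, 11: 3, 14: 9, 17: 12, 20: 12, 23: 9, 26: 3, 29: 3, 32: 4, 35: 6, 38: 5, 41: 5, 44: 1, 47: 6}
l4 blank shift px [-3.786 -0.359  0.965] mm -7.96 jaw/guides [-3.944 -2.47   0.58 ]
```

View pics/l4.png

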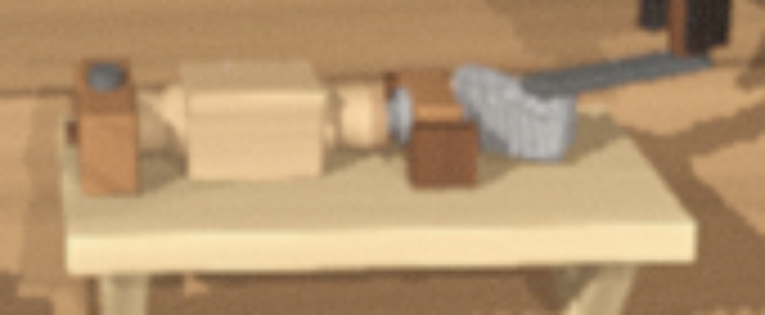

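The blank is against the stop now: its shift stays at -8.0 mm while the jaw advances, so the pad is pressed by about 3.5 mm. Joint 4 is at -78.7°, close to its -82° limit near a wrist singularity. I'll widen the cage and tilt the tool slightly towards vertical to back it off, testing with 1.5° first.

Request:
play_rows --motion '[[[0.024, 0, 0, 0, 0, 0.5, 0], [0.026, 0, 0, 0, 0, 1, 0], [0.028, 0, 0, 0, 0, 1.5, 0]]]'

```text
time: 17.95
position: [0.5848, 0.218, 0.0877]
orientation: [151.8, 9.3, 108.0]
contact_force: [0.2, 1.4, 2.1]
opening: 0.309
```

```bash
python3 st.py
```

```text
loc [-0.0319  0.1624  0.0469] ori [151.8    9.26 107.95] F u,v,n 1.22 1.41 1.66 open 26.9 t 17.95
('tooly(u,v,n)', array([ 0.929,  0.368, -0.032]), 'toolz', array([-0.045,  0.025, -0.998])) [ 13.1  37.  110.  -55.6   7.   46.7]
```

Request:
play_rows --motion '[[[0.025, 0, 0, 0, 0, 0.8, 0], [0.022, 0, 0, 0, 0, 1.5, 0], [0.022, 0, 0, 0, 0, 1.5, 0], [0.022, -0.0025, -0.001, -0.0015, -0.5, 1.5, 1], [0.022, -0.005, -0.002, -0.003, -1, 1.5, 2], [0.022, -0.0073, -0.0031, -0.0045, -2, 1.6, 3.4], [0.022, -0.0073, -0.0031, -0.0045, -2, 1.6, 3.4]]]'

```text
time: 18.65
position: [0.5799, 0.2156, 0.0847]
orientation: [153.7, 10.6, 111.7]
contact_force: [3.5, 3.4, 3.1]
opening: 0.253
```

```bash
python3 st.py; python3 arc.py 2.1 1; python3 look.py l5;python3 disp.py l5
```

```text
loc [-0.0375  0.1598  0.0468] ori [153.66  10.6  111.74] F u,v,n 4.55 3.54 0.8 open 22.0 t 18.65
('tooly(u,v,n)', array([ 0.901,  0.431, -0.05 ]), 'toolz', array([-0.067,  0.025, -0.997])) [ 12.7  36.9 110.  -45.5   7.5  32.4]
phi tool 1.124 phi pos 2.064 r 0.0793 n 0.0468
ph 2.0174744993120943
[0.022, -0.0025, -0.0007, -0.0014, -2.5, 0.1, 4.0], blank square top v [-0.0857 -0.0799 -0.0503 -0.0197 -0.0126] 327
{-10: 5, -7: 9, -4: 8, -1: 12, 2: 6, 5: 6, 8: 5, 11: 1, 14: 8, 17: 12, 20: 13, 23: 7, 26: 6, 29: 1, 32: 5, 35: 4, 38: 5, 41: 6, 44: 2, 47: 8}
l5 blank shift px [-3.815 -0.371  0.965] mm -8.02 jaw/guides [-4.542 -2.632  0.55 ]
```

Request:
play_rows --motion '[[[0.022, -0.0017, -0.0006, -0.001, 0, 0, 0], [0.022, -0.0034, -0.0013, -0.0021, 0, 0, 0], [0.022, -0.0034, -0.0013, -0.0021, 0, 0, 0]]]'

```text
time: 19.05
position: [0.5767, 0.2142, 0.0826]
orientation: [153.6, 10.6, 111.7]
contact_force: [4.0, 3.5, 3.2]
opening: 0.255
```

```bash
python3 st.py; python3 arc.py 2.1 1; python3 look.py l6;python3 disp.py l6
```

```text
loc [-0.0413  0.1584  0.0468] ori [153.65  10.59 111.7 ] F u,v,n 5.04 3.59 0.63 open 22.2 t 19.05
('tooly(u,v,n)', array([ 0.901,  0.431, -0.05 ]), 'toolz', array([-0.067,  0.025, -0.997])) [ 12.7  37.  110.5 -49.2   7.   36.1]
phi tool 1.125 phi pos 2.114 r 0.0799 n 0.0468
ph 2.0168666601675613
[0.022, 0.0007, 0.0007, 0.0006, -2.5, 0.1, 4.0], blank square top v [-0.0854 -0.0799 -0.0503 -0.0206 -0.0142] 324
{-10: 7, -7: 13, -4: 8, -1: 12, 2: 7, 5: 4, 8: 4, 11: 2, 14: 9, 17: 14, 20: 13, 23: 5, 26: 8, 29: 3, 32: 5, 35: 5, 38: 5, 41: 5, 44: 3, 47: 10}
l6 blank shift px [-3.844 -0.37   0.965] mm -8.08 jaw/guides [-3.48  -1.972  0.54 ]
```

Request:
play_rows --motion '[[[0.03, 0, 0, 0, 0, 0, 0], [0.04, 0, 0, 0, 0, 0, 0], [0.05, 0, 0, 0, 0, 0, 0], [0.05, 0, 0, 0, 0, 0, 0], [0.05, -0.005, 0, 0.008, 0, 0, 0], [0.05, -0.016, 0, 0.026, 0, 0, 0], [0.05, -0.027, 0.001, 0.043, 0, 0, 0], [0.05, -0.037, 0.001, 0.06, 0, 0, 0], [0.05, -0.053, 0.001, 0.085, 0, 0, 0], [0.05, -0.053, 0.001, 0.085, 0, 0, 0]]]'

```text
time: 20.15
position: [0.5205, 0.2137, 0.1683]
orientation: [153.9, 10.7, 111.6]
contact_force: [0.1, 0.5, -0.3]
opening: 0.575
```

```bash
python3 st.py
```

```text
loc [-0.0433  0.1562  0.1492] ori [153.88  10.65 111.63] F u,v,n -0.02 0.5 -0.28 open 50.0 t 20.15
('tooly(u,v,n)', array([ 0.901,  0.43 , -0.054]), 'toolz', array([-0.071,  0.022, -0.997])) [ 14.4  24.8 114.2 -24.9  15.   12.9]
```

Request:
play_rows --motion '[[[0.05, 0.003, -0.019, 0.002, 1.3, 0, -2.1], [0.05, 0.006, -0.037, 0.004, 2.7, 0, -4.2], [0.05, 0.009, -0.056, 0.006, 4, 0, -6.4], [0.05, 0.011, -0.075, 0.008, 5.3, 0, -8.5], [0.05, 0.014, -0.094, 0.01, 6.7, 0, -10.6], [0.05, 0.017, -0.112, 0.013, 8, 0, -12.7], [0.05, 0.02, -0.131, 0.015, 9.3, 0, -14.8], [0.05, 0.023, -0.15, 0.017, 10.6, 0, -17], [0.05, 0.026, -0.168, 0.019, 12, 0, -19], [0.05, 0.0285, -0.187, 0.021, 13.3, 0, -21.2]]]'

```text
time: 21.15
position: [0.5503, 0.0259, 0.1864]
orientation: [151.6, -2.4, 90.0]
contact_force: [-0.3, -0.2, 0.6]
opening: 0.574
```

```bash
python3 st.py; python3 - <<'E'
from h import *
import pickle
c=grab("wrist"); pickle.dump(c,open("w7.pkl","wb")); s=grab("scene");pickle.dump({"scene":s},open("c7.pkl","wb"))
c3=pickle.load(open("c3.pkl","rb"))["wrist"]
def crop(c):
    q=proj(c,O+np.array([[0,.02,.03]])@np.array([U,V,N]))[0].astype(int); x,y=q; print(q)
    x=max(x,85);y=max(y,75)
    return cv2.resize(c["im"][y-75:y+75,x-85:x+85][...,::-1],(390,345))
a,b=crop(c3),crop(c)
cv2.imwrite("pics/w7.png",np.hstack([a,b]))
E
python3 disp.py c7
```

```text
loc [-0.0038 -0.0307  0.1458] ori [151.57  -2.43  90.03] F u,v,n 0.12 -0.22 0.69 open 49.9 t 21.15
('tooly(u,v,n)', array([ 0.998,  0.006, -0.064]), 'toolz', array([-0.064,  0.052, -0.996])) [-13.9  21.2 116.9  31.   17.  -41.1]
[284 142]
[298 152]
c7 blank shift px [-3.811 -0.353  0.965] mm -8.01 jaw/guides [-4.461 -2.334  0.597]
```

View pics/w7.png

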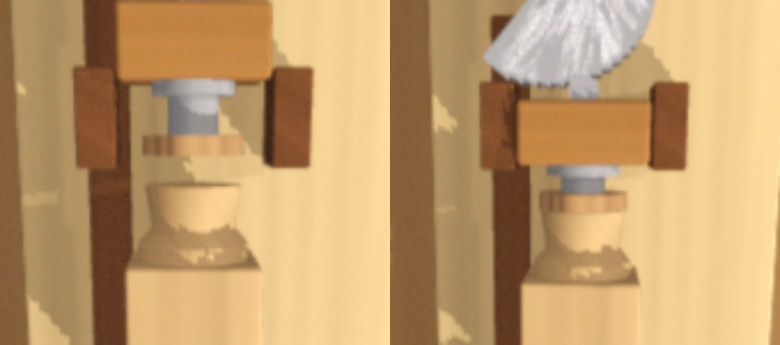

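```bash
python3 - <<'E'
from h import *
import pickle
def ray(c,px,n):
    d=c["R"].T@np.array([(px[0]-c["cx"])/c["f"],(px[1]-c["cy"])/c["f"],1]); o=-c["R"].T@c["t"]
    t=(n-(o-O)@N)/(d@N); return loc(o+t*d).round(4)
A=pickle.load(open("c3.pkl","rb"))["wrist"];B=pickle.load(open("w7.pkl","rb"))
for nm,c,x0,y0,F in(("before",A,199,67,dict(jaw=(195,81,.030),flange=(193,96,.034),corkback=(193,136,.037),corkfront=(193,155,.037),blank=(193,183,.039))),
                    ("after",B,213,77,dict(jaw=(583,165,.030),flange=(583,176,.034),corkback=(583,192,.037),corkfront=(583,211,.037)))):
    for k,(x,y,n) in F.items():
        if nm=="after": x-=390
        print(nm,k,ray(c,(x0+x/2.294,y0+y/2.3),n))
E
```

```text
before jaw [-0.0005  0.0472  0.03  ]
before flange [-0.0012  0.0427  0.034 ]
before corkback [-0.0012  0.0312  0.037 ]
before corkfront [-0.0011  0.0257  0.037 ]
before blank [-0.0011  0.0176  0.039 ]
after jaw [-0.0008  0.0232  0.03  ]
after flange [-0.0006  0.0196  0.034 ]
after corkback [-0.0005  0.0143  0.037 ]
after corkfront [-0.0004  0.0078  0.037 ]
```

Ray-cast pad compression is about 6.2 mm, and the lever-angle bookkeeping gives about 5.7 mm. Both are inside 3 to 8 mm. The blank hasn't moved since I let go, and the gripper is clear. Handing in.

```bash
python3 -c "
from cell import arm; print(arm.close_job())"
```

```text
the job is handed in; nothing more can be done
None
```

The leg blank is clamped in the cradle with the sprung pad pressed in about 6 mm, and I handed the job in at about 21 s of the 61 s. I gripped the pale blank, set it on the board until I felt the ledge, and let go. Then I swung the lever from about 0.16 to 2.11 rad with the fingers caged loosely round its grip, let go and backed off.

**Last checks:**
- **Blank:** it slid 8.0 mm until it met the end stop. Its position did not change from then until after I let go of the lever.
- **Pad:** the close-up measurements gave 6.1 to 7.1 mm (about 6.2 mm from the flange gap), and lever angle against blank travel gave about 5.7 mm. My early room estimate would have implied about 3.8 mm, and I trusted it least. All are inside the 3 to 8 mm range.
- **Contact force:** the press on the end stop was not measured directly. About 6 mm at 1.5 N per mm implies about 9 N on the pad; friction may take 1 to 3 N of that, still well over the 1.5 N needed.
- **Robot:** the gripper ended clear of the cradle and read no contact force beyond noise.
- **Bystanders:** I never went near the tin, offcut or sanding block, but I did not re-measure them at the end.

**Disagreements:**
- My first estimate of the cradle's position was about 10 mm off up the slope, which I corrected from the images and from feeling the ledge.
- Joint 4 came within about 3° of its limit during the swing, so I tilted the tool 3° to back it off.

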